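# Open the slide press and hold its beam up

### The arm

A 6-joint arm with a two-finger parallel gripper is mounted at the origin on the work surface. World frame = base frame: x ahead of the robot, y to its left, z up, the work surface at z = 0. Lengths are in m, angles in degrees, forces in N, time in s.
With the tool pointing down it reaches from about 0.4 to 0.825 m from the base axis. Payload 7 kg.
Tool frame: the origin (TCP) lies at the very end of the fingers, on their centre line; the grasp point (between the pads) lies 19 mm behind it; z points along the fingers, y is the line along which they close (so a half turn about z gives the same grasp; the last joint's range is limited). The gripper opens to 88 mm and grips with 3 to 60 N. Pads are 19 mm wide; open, the fingers measure 130 mm over their backs; the gripper's body (78 mm by 193 mm) begins 47 mm behind the grasp point.
Start: joints at [-46.576, 20.546, 0.682, 0, -70.136, -16.507], TCP at [0.306, -0.602, 0.227] pointing down, gripper open.
Joint ranges: [-176.03, 176.03], [-82.01, 121.73], [-58.28, 71.71], [-173.87, 95.51], [-174.79, -0.11], [-173.66, 173.66]. Speed limits (degrees/s): [136.94, 136.94, 172.46, 180, 180, 180].

### API

Orientations are given as [roll, pitch, yaw] about the fixed x, y, z axes, in that order (R = Rz(yaw) Ry(pitch) Rx(roll)).
In Python, from plant import get_obs, snapshot, camera_params, close_job, boxes_of, cut_out, landmark_of gives the robot as it stands.
- The arm moves only by the shell command python3 -m inch 'ROWS' [OPENING]. ROWS is text: rows parted by semicolons, each of 6 numbers parted by spaces: the shift along the tool's x, y, z in units of 30 cm (1.0 is 30 cm), then the turn, a rotation vector about the tool's x, y, z in units of pi rad (1.0 is pi rad). A call has 1 to 10 rows; each row is the pose to reach, as a shift and turn from the pose commanded when the call began, along the tool's axes at that moment, turning the shorter way round; what a row does not reach only later rows make up. A row lasts 1/12 s, in which the tool goes at most 41.7 mm and 7.16 degrees, less where a joint would pass 70% of its speed; a pose out of reach is approached as far as the arm can. A call with a number of a shift or a turn outside -1 to 1 is refused whole. A call with a gripper value outside its range is refused whole. OPENING is the closure, from -1 (fully open) to 1 (shut), set as the call begins (- or left out, the last holds). The fingers move at their own pace and stop on an object; the grip force is fixed at half the most. Time passes only in rows, so rows that repeat a pose let the fingers close. It gives the time, the measured TCP pose, the force, the opening and the grip force at its end, in the units of the state.
- get_obs(): the state, without advancing time (a new reading comes with each control period).
- snapshot(name): name is "scene" or "side" or "wrist"; returns the picture (480x640x3 uint8, red, green, blue); there is no depth.
- camera_params(name): a dict with "mtx" (3x3 intrinsics, pixels), "rvec" (rotation vector, rad) and "tvec" (3), from world to camera coordinates, as OpenCV has them. Camera axes: x right, y down, z forward; pixel columns grow to the right and rows downward; lengths in m; the calibration is good to about 2 mm. The wrist camera is an equidistant fisheye: a pixel r from the principal point sees the ray r / f radians off the axis. A picture is of the moment at which its call begins: read the wrist's pose just before it. camera_params takes no time and is no camera call; for the wrist camera it gives the pose at the moment of the call.
- close_job(): hands the job in; it is judged then, once.
Trained networks look in the newest picture that a camera, given by its name, has taken for a name from the list of things; names that differ only in an ending like _2 or _b are one class to them, and where a whole thing is asked for, a point or a joint stands for the part that bears it (a point fixed in the world has none). Each returns a list of dicts, best first, with "p" (0 to 1); they miss things now and then, are a little off and sometimes report something else, mostly with a low value. They report only what shows in the picture. A call takes as long as a camera call.
- boxes_of(camera, thing): "rect" ([left, top, width, height] in pixels, round what is visible of it).
- cut_out(camera, thing): "pixels" (480x640 bool, what is visible of it) and "rect" ([left, top, width, height] in pixels, round what is visible of it).
- landmark_of(camera, thing): "uv" ([column, row] in pixels: a listed point, or the origin of a listed thing).
The state is a dict: "clock": time; "joint_pos": joint angles; "qvel": joint speeds; "tau": joint torques, N m; "tool_pos": TCP position; "orientation": TCP orientation; "force": force on the tool from outside, world axes, zero at the start; "moment": the same for the moment, N m; "opening": finger opening in m; "gripper_force": force on a finger pad.
Only numpy, scipy, OpenCV 4.12 (cv2) and the standard library are available. Lean on these libraries where they do the work, as an engineer would, in place of code of your own. Each camera call takes 0.05 s, during which the arm holds its last target. There are 200 camera calls.

### The job

A stained microscope slide is waiting under the beam of the bench slide press. Turn the round notched lock disc until its notch faces the latch's tooth, pull the latch handle sideways against its spring towards the left side of the press (seen from the handle end looking to the hinge) until it is fully drawn, and lift the beam off its ball. Finish still holding the beam raised and still, at about 30 degrees, so that a colleague can take the slide out; leave the other things on the bench alone.

Things in the scene. Friction and masses are not known exactly. Their poses are not given: they have to be found in the camera images.
- press: Whole slide press, bolted down at varying place and yaw: white base plate 250 x 130 x 12 mm under a hinged aluminium beam. Origin: centre of the plate's underside on the bench, z up. Its x axis runs level from the ball and latch end (x = -85 mm, nearer the robot) to the hinge (x = +85 mm, between cheeks 78 mm high); +y is the press's left. Lock axis at x = 0, y = 0; latch handle at x = -88, y = 0.
- hinge_axis (a point): Point on the beam's hinge axis, midway between the cheeks, 62 mm above the bench. The axis is the press's y axis; the beam turns about it.
- lock_grip (a point): On the lock disc's upright axis, 102 mm above the bench. Dark steel disc, radius 24 mm, 73 to 79 mm high, on top of the beam; a notch 12 wide, 14 deep in its rim. Upright black grip bar, 12 mm thick, 79 to 113 mm high, along the notch direction from 10 mm (notch side) to 20 mm (other side) of the axis: pinch its thickness from above. Site -y: from axis to notch; x: across the bar.
- lock_notch (a point): Middle of the notch's mouth on the disc rim, 24 mm from the disc axis, 76 mm above the bench. It must face the tooth.
- tooth_tip (a point): Rounded tip of the latch's tooth, a steel finger 6 mm thick at the disc's -y side (press axes), pointing +y at the disc's axis, 26 mm from it, 76 mm above the bench. It moves with the latch; the latch can be drawn only if the tooth enters the notch (aligned within about 0.15 rad), else it butts on the rim after 2 mm.
- latch_handle (a point): Grip point of the latch handle: upright black paddle 24 mm long (x), 14 thick (y), on the steel latch plate (top 79 mm above the bench) at the ball end. Point 102 mm above the bench, 18 below the paddle's top, 173 mm level from the hinge axis. Pinch its thickness from above, draw along the press's +y, then lift by it in an arc about the hinge; it may turn between the pads. Beam's axes.
- lock (a joint): Angle of the lock disc in rad about the upright axis, counter-clockwise from above positive; 0: notch faces the tooth. Starts at 0.5 to 1.4. Range -0.7 to 1.6, no stop or click at 0; friction about 0.04 N m.
- latch (a joint): Travel of the latch on the beam in m: 0 closed, 0.012 fully drawn (stop) towards the press's +y. Spring: 3.5 N when closed, 7.7 N when fully drawn; it springs back if let go. Its bolt grips below the ball until about 0.008.
- beam (a joint): Angle of the beam in rad about its hinge: 0 down on the ball, grows as the ball end rises (stop at 1.2). Without friction worth mention: it falls shut if let go. Lifting at the handle takes 3 to 5 N.
- bottle: Bystander: loose white dropper bottle, diameter 46 mm, 105 mm high; origin at the centre of its underside.
- dish: Bystander: loose culture dish with a dark red fill, diameter 88 mm, 17 mm high; origin at the centre of its underside.
- slidebox: Bystander: loose grey slide box 87 x 47 x 32 mm; origin at the centre of its underside.

How it is judged:
By the outcome, as a careful person would: the job done as asked, in the order asked, and still so for the second after the job is handed in, while the arm keeps its last pose, push and grip.
It also fails if it takes over 51 s, if anything falls off the work surface, if the arm or the gripper's body presses on something with over 40 N, if the wrist force passes 120 N, or if a joint passes its speed limit or range.

## Working session

There is one attempt and no reset: what is moved stays moved. The work goes in short steps, Python scripts to look and compute and a shell command to move; the robot and the scene stay as the last step left them, time stands still between calls to the robot, and variables do not carry over. Pictures are saved under pics/ and viewed, at most 10 in all, crops included, and the job is handed in when it is done.

```bash
ls; mkdir -p pics; cat > h.py <<'E'
import numpy as np, cv2
from plant import *
from scipy.spatial.transform import Rotation as R
def ray(cam,uv,P=None):
    P=P or camera_params(cam); K=np.array(P["mtx"],float); Rm=cv2.Rodrigues(np.array(P["rvec"],float))[0]; t=np.array(P["tvec"],float).ravel()
    x=(uv[0]-K[0,2])/K[0,0]; y=(uv[1]-K[1,2])/K[1,1]
    if cam=="wrist":
        r=np.hypot(x,y); d=np.array([np.sin(r)*x/max(r,1e-9),np.sin(r)*y/max(r,1e-9),np.cos(r)])
    else: d=np.array([x,y,1.])
    return -Rm.T@t, Rm.T@(d/np.linalg.norm(d))
def at_z(cam,uv,z,P=None):
    o,d=ray(cam,uv,P); return o+d*(z-o[2])/d[2]
def tri(rs):
    A=np.zeros((3,3));b=np.zeros(3)
    for o,d in rs:
        M=np.eye(3)-np.outer(d,d);A+=M;b+=M@o
    return np.linalg.solve(A,b)
def rows(pos,yaw=None,rot=None):
    "tool shift/turn in row units from present measured pose"
    s=get_obs(); R0=R.from_euler('xyz',s["orientation"],degrees=True)
    sh=R0.inv().apply(np.array(pos)-s["tool_pos"])/.3
    R1=rot if rot is not None else (R.from_euler('xyz',[180,0,yaw],degrees=True) if yaw is not None else R0)
    return np.round(np.r_[sh,(R0.inv()*R1).as_rotvec()/np.pi],4)
E
python3 - <<'E'
from h import *
Z=dict(lock_grip=.102,lock_notch=.076,tooth_tip=.076,latch_handle=.102,hinge_axis=.062,press=0,bottle=0,dish=0,slidebox=0)
print(get_obs())
for c in ("scene","side"):
    im=snapshot(c); cv2.imwrite(f"pics/{c}0.png",im[:,:,::-1])
    for n,z in Z.items():
        for l in landmark_of(c,n)[:2]:
            print(c,n,round(l["p"],2),np.round(l["uv"],1),np.round(at_z(c,l["uv"],z),4))
E
```

```text
pics
{'clock': 0.0, 'joint_pos': array([-4.65728851e+01,  2.05911453e+01,  6.35476975e-01, -2.00306095e-02,
       -7.01357722e+01, -1.65085032e+01]), 'qvel': array([ 0.01855883,  0.02544485, -0.00746279, -0.02489867, -0.02118139,
        0.0289122 ]), 'tau': array([ 6.93874408e-04, -5.82723820e+01,  2.93064505e+01,  6.99728027e+00,
        7.11413290e-03, -1.39850308e-04]), 'tool_pos': array([ 0.30537034, -0.60144299,  0.22563918]), 'orientation': array([ 1.79906978e+02, -7.93206356e-03, -1.53088203e+02]), 'force': array([-0.02818875,  1.00307359, -0.81630405]), 'moment': array([-0.00020463,  0.00533302, -0.03455585]), 'gripper_force': 0.0, 'opening': 0.08756856284679418}
scene lock_grip 0.58 [244.5 225.7] [ 0.5418 -0.1217  0.102 ]
scene lock_notch 0.89 [238.9 242.7] [ 0.5605 -0.1253  0.076 ]
scene tooth_tip 0.93 [236.3 237. ] [ 0.5454 -0.1388  0.076 ]
scene latch_handle 0.82 [265.6 204.6] [ 0.4587 -0.1203  0.102 ]
scene hinge_axis 0.73 [229.  271.9] [ 0.629  -0.1088  0.062 ]
scene hinge_axis 0.33 [252.1 270.5] [ 0.611  -0.0738  0.062 ]
scene press 0.85 [248.9 272.1] [ 0.5429 -0.120
[... 242 characters left out ...]
lock_grip 0.78 [382.4 208.7] [ 0.5458 -0.1209  0.102 ]
side lock_grip 0.5 [337.9 215.5] [ 0.5977 -0.064   0.102 ]
side lock_notch 0.65 [373.6 216.5] [ 0.562  -0.1225  0.076 ]
side tooth_tip 0.69 [386.5 212. ] [ 0.5496 -0.1458  0.076 ]
side latch_handle 0.81 [431.2 227.9] [ 0.457  -0.1228  0.102 ]
side hinge_axis 0.82 [337.3 214.6] [ 0.6258 -0.1053  0.062 ]
side hinge_axis 0.38 [387.8 212.3] [ 0.5547 -0.1617  0.062 ]
side press 0.82 [376.1 253.8] [ 0.5467 -0.115   0.    ]
side bottle 0.81 [309.6 319.6] [0.5584 0.0743 0.    ]
side bottle 0.34 [376.8 253.2] [ 0.5465 -0.1171  0.    ]
side dish 0.68 [444.3 209.7] [ 0.498  -0.3007  0.    ]
side slidebox 0.89 [408.3 196.2] [ 0.5778 -0.2992  0.    ]
```

```bash
python3 - <<'E'
from h import *
a=cv2.imread("pics/scene0.png")[170:320,130:380]; b=cv2.imread("pics/side0.png")[160:310,270:520]
cv2.imwrite("pics/v1.png",np.vstack([cv2.resize(x,(500,300),interpolation=2) for x in (a,b)]))
print(rows([.5445,-.1205,.26],-12))
E
```

```text
[-1.4366  1.0701 -0.1114  0.     -0.     -0.7838]
```

View pics/v1.png

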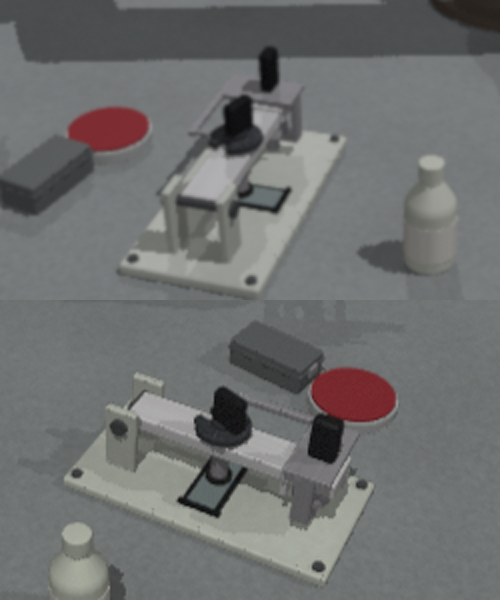

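The crops show the press with its handle end towards the robot, the grip bar on the disc and the paddle where the networks put them. The dish and slide box are on the press's right, and the bottle is on its left.

```bash
python3 -m inch '-.7 .53 -.11 0 0 -.39; -.7 .53 -.11 0 0 -.39; -.7 .53 -.11 0 0 -.39; -.7 .53 -.11 0 0 -.39; -.7 .53 -.11 0 0 -.39; -.7 .53 -.11 0 0 -.39; -.7 .53 -.11 0 0 -.39; -.7 .53 -.11 0 0 -.39; -.7 .53 -.11 0 0 -.39; -.7 .53 -.11 0 0 -.39' -1
python3 -c "
from h import *
print(rows([.5445,-.1205,.26],-12))"
```

```text
clock: 1.83
tool_pos: [0.4213, -0.3644, 0.26]
orientation: [-180.0, -0.0, -82.4]
force: [0.1, -0.4, 0.7]
opening: 0.0875
gripper_force: 0.0
[-7.516e-01 -5.144e-01  0.000e+00 -1.000e-04 -2.000e-04 -3.912e-01]
```

```bash
python3 -m inch '-.75 -.515 0 0 0 -.391; -.75 -.515 0 0 0 -.391; -.75 -.515 0 0 0 -.391; -.75 -.515 0 0 0 -.391; -.75 -.515 0 0 0 -.391; -.75 -.515 0 0 0 -.391; -.75 -.515 0 0 0 -.391; -.75 -.515 0 0 0 -.391; -.75 -.515 0 0 0 -.391; -.75 -.515 0 0 0 -.391'
python3 - <<'E'
from h import *
Z=dict(lock_grip=.102,lock_notch=.076,tooth_tip=.076,latch_handle=.102,hinge_axis=.062)
P=camera_params("wrist"); im=snapshot("wrist"); cv2.imwrite("pics/w1.png",im[:,:,::-1])
for n,z in Z.items():
    for l in landmark_of("wrist",n)[:2]:
        print(n,round(l["p"],2),np.round(l["uv"],1),np.round(at_z("wrist",l["uv"],z,P),4))
print(get_obs()["tool_pos"],get_obs()["orientation"])
E
```

```text
clock: 2.67
tool_pos: [0.5465, -0.1217, 0.2595]
orientation: [180.0, 0.0, -12.0]
force: [-0.0, -0.5, -0.1]
opening: 0.0879
gripper_force: 0.0
lock_grip 0.71 [312.4 226.3] [ 0.5445 -0.1132  0.102 ]
lock_grip 0.53 [343.7 312.2] [ 0.4573 -0.1241  0.102 ]
lock_notch 0.85 [316.1 194. ] [ 0.568  -0.1212  0.076 ]
tooth_tip 0.77 [340.4 212.3] [ 0.5464 -0.1398  0.076 ]
latch_handle 0.59 [341.9 312.7] [ 0.4572 -0.1223  0.102 ]
hinge_axis 0.74 [286.4 134.5] [ 0.6283 -0.1053  0.062 ]
[ 0.54619093 -0.12277862  0.25963699] [-1.79996192e+02 -7.96646481e-03 -1.26869350e+01]
```

View pics/w1.png

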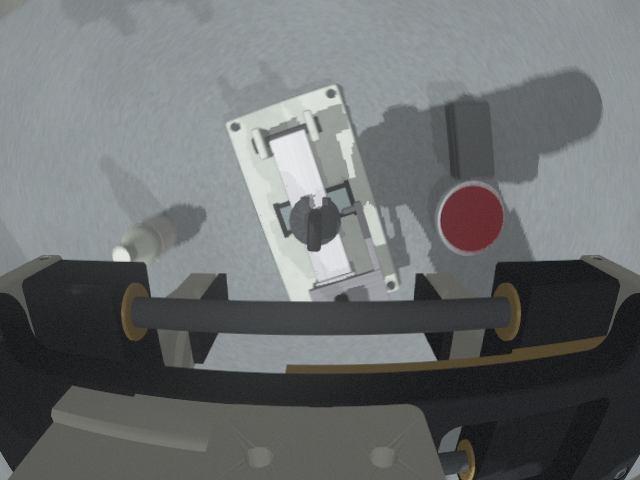

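The wrist view shows the disc at about (315,222) with the bar running down to (315,248). The tooth is on the right at about (345,210), and the base-plate corners are visible. I'll zoom in and get the yaw from the plate edges.

```bash
python3 - <<'E'
from h import *
im=cv2.imread("pics/w1.png"); cv2.imwrite("pics/v2.png",cv2.resize(im[80:310,210:410],None,fx=2.6,fy=2.6,interpolation=2))
for n in ("lock","latch","beam"):
    for l in cut_out("wrist",n)[:1]: print(n,round(l["p"],2),l["rect"])
l=cut_out("wrist","press")[:1]
for l in l:
    v,u=np.nonzero(l["pixels"]); P=camera_params("wrist")
    c=cv2.convexHull(np.c_[u,v].astype(np.int32))[:,0]; print(l["p"],l["rect"])
for uv in ((228,122),(340,84),(400,292)): print(np.round(at_z("wrist",uv,.012),4))
E
```

```text
lock 0.91 [287.0, 194.6, 55.7, 55.7]
latch 0.75 [307.5, 199.4, 84.7, 102.8]
beam 0.83 [269.3, 128.5, 119.0, 175.7]
0.77 [227.3, 83.4, 170.6, 219.1]
[ 0.6599 -0.0431  0.012 ]
[ 0.6717 -0.1713  0.012 ]
[ 0.4227 -0.1921  0.012 ]
```

View pics/v2.png

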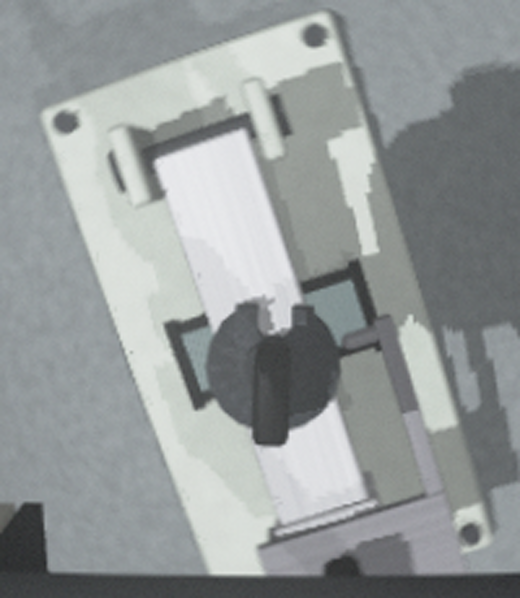

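```bash
python3 - <<'E'
from h import *
f=lambda x,y,z: at_z("wrist",(210+x/2.6,80+y/2.6),z)[:2]
c=f(273,364,.079); n=f(281,305,.079); print("disc c",c,"notch",n,np.degrees(np.arctan2(*(n-c)[::-1])))
a=f(275,342,.113); b=f(271,440,.113); d=a-b; print("bar",a,b,np.linalg.norm(d),np.degrees(np.arctan2(*d[::-1])), b+d*2/3)
lim=cut_out("wrist","lock_grip")
print([ (l["p"],l["rect"]) for l in lim[:2]])
for x in ((206,364),(340,364)): print(f(*x,.079))
E
```

```text
disc c [ 0.54449654 -0.11616115] notch [ 0.56472979 -0.12366204] -20.34079136249532
bar [ 0.55837801 -0.1205026 ] [ 0.52669706 -0.11195245] 0.032814446348130924 -15.103339667378386 [ 0.5478177  -0.11765255]
[(0.91, [289.3, 195.7, 51.1, 55.4]), (0.28, [110.4, 214.1, 66.0, 49.6])]
[ 0.54979441 -0.09263973]
[ 0.53927311 -0.1395979 ]
```

```bash
python3 -c "
from h import *
print(rows([.5448,-.1163,.087],-17))"
```

```text
[-0.0092 -0.0199  0.5753 -0.     -0.      0.0247]
```

```bash
python3 -m inch '-.009 -.02 .1 0 0 .025; -.009 -.02 .2 0 0 .025; -.009 -.02 .3 0 0 .025; -.009 -.02 .4 0 0 .025; -.009 -.02 .5 0 0 .025; -.009 -.02 .55 0 0 .025; -.009 -.02 .575 0 0 .025; -.009 -.02 .575 0 0 .025' 
python3 -c "
from h import *
print(rows([.5448,-.1163,.087],-17))"
```

```text
clock: 3.88
tool_pos: [0.544, -0.1163, 0.0855]
orientation: [179.9, 0.2, -17.0]
force: [0.1, 0.8, 1.4]
opening: 0.0876
gripper_force: 0.0
[ 0.0026 -0.0008 -0.0052  0.0004  0.0009 -0.0002]
```

```bash
python3 -m inch '0 0 0 0 0 0;0 0 0 0 0 0;0 0 0 0 0 0;0 0 0 0 0 0;0 0 0 0 0 0;0 0 0 0 0 0;0 0 0 0 0 0;0 0 0 0 0 0' 1
```

```text
clock: 4.55
tool_pos: [0.5449, -0.1161, 0.0872]
orientation: [-180.0, -0.0, -17.0]
force: [0.2, -0.0, -0.4]
opening: 0.0395
gripper_force: 0.0
```

```bash
python3 -m inch '0 0 0 0 0 0;0 0 0 0 0 0;0 0 0 0 0 0;0 0 0 0 0 0;0 0 0 0 0 0;0 0 0 0 0 0;0 0 0 0 0 0;0 0 0 0 0 0;0 0 0 0 0 0'; python3 -c "
from h import *
print(get_obs()['force'],get_obs()['moment'])"
```

```text
clock: 5.3
tool_pos: [0.5451, -0.116, 0.087]
orientation: [-180.0, -0.0, -17.0]
force: [1.2, 2.8, -0.7]
opening: 0.012
gripper_force: 30.0
[ 1.18424138  2.84581573 -0.71019033] [ 1.00724031 -0.21777125 -0.09180978]
```

```bash
python3 -m inch '0 0 0 0 0 .03;0 0 0 0 0 .068;0 0 0 0 0 .106;0 0 0 0 0 .144;0 0 0 0 0 .182;0 0 0 0 0 .22;0 0 0 0 0 .258;0 0 0 0 0 .296;0 0 0 0 0 .334;0 0 0 0 0 .36'; python3 -m inch '0 0 0 0 0 .01;0 0 0 0 0 .018;0 0 0 0 0 .018;0 0 0 0 0 .018'; python3 - <<'E'
from h import *
o=get_obs();print(o['force'],o['moment'])
for c in ("scene","side"):
    im=snapshot(c); cv2.imwrite(f"pics/{c}1.png",im[:,:,::-1])
E
```

```text
clock: 6.13
tool_pos: [0.5434, -0.1173, 0.087]
orientation: [179.8, -0.1, -82.2]
force: [-3.7, -3.8, 2.9]
opening: 0.0119
gripper_force: 30.0
clock: 6.47
tool_pos: [0.5433, -0.1173, 0.087]
orientation: [179.8, -0.1, -85.0]
force: [-4.1, -4.2, 2.9]
opening: 0.0118
gripper_force: 30.0
[-4.08443167 -4.19297613  2.94826453] [-1.39647298  1.58693867  0.02702636]
```

```bash
python3 -m inch '0 0 0 0 0 0;0 0 0 0 0 0;0 0 0 0 0 0;0 0 -.1 0 0 0;0 0 -.2 0 0 0;0 0 -.3 0 0 0;0 0 -.4 0 0 0;0 0 -.5 0 0 0' -.3; python3 -c "
from h import *
print(rows([.457,-.123,.25],5))"
```

```text
clock: 7.23
tool_pos: [0.5449, -0.116, 0.2387]
orientation: [-180.0, 0.0, -85.0]
force: [2.3, 0.2, -0.2]
opening: 0.0559
gripper_force: 0.0
[-2.300e-03  2.939e-01 -3.790e-02 -1.000e-04 -1.000e-04 -5.001e-01]
```

```bash
python3 -m inch '0 .294 -.038 0 0 -.5;0 .294 -.038 0 0 -.5;0 .294 -.038 0 0 -.5;0 .294 -.038 0 0 -.5;0 .294 -.038 0 0 -.5;0 .294 -.038 0 0 -.5;0 .294 -.038 0 0 -.5;0 .294 -.038 0 0 -.5;0 .294 -.038 0 0 -.5;0 .294 -.038 0 0 -.5' -1;python3 -m inch '0 0 0 0 0 -.11;0 0 0 0 0 -.11;0 0 0 0 0 -.11;0 0 0 0 0 -.11' 
python3 - <<'E'
from h import *
Z=dict(lock_grip=.102,lock_notch=.076,tooth_tip=.076,latch_handle=.102,hinge_axis=.062)
o=get_obs();P=camera_params("wrist"); im=snapshot("wrist"); cv2.imwrite("pics/w2.png",im[:,:,::-1])
for n,z in Z.items():
    for l in landmark_of("wrist",n)[:1]:
        print(n,round(l["p"],2),np.round(l["uv"],1),np.round(at_z("wrist",l["uv"],z,P),4))
print(o["tool_pos"],o["orientation"],o["clock"])
u,v=[int(x) for x in landmark_of("wrist","lock_grip")[0]["uv"]]
v0=max(v-60,0);u0=max(u-80,0);print(u0,v0)
cv2.imwrite("pics/v3.png",cv2.resize(im[v0:v0+200,u0:u0+200,::-1],None,fx=3,fy=3,interpolation=2))
E
```

```text
clock: 8.07
tool_pos: [0.4572, -0.1236, 0.2486]
orientation: [-180.0, -0.0, -13.0]
force: [1.0, 1.1, 0.6]
opening: 0.0878
gripper_force: 0.0
clock: 8.4
tool_pos: [0.4572, -0.1236, 0.2485]
orientation: [-180.0, -0.0, 6.6]
force: [0.1, -0.2, -0.2]
opening: 0.0881
gripper_force: 0.0
lock_grip 0.78 [319.6 120.3] [ 0.5437 -0.1123  0.102 ]
lock_notch 0.59 [348.7 122.7] [ 0.5462 -0.1377  0.076 ]
tooth_tip 0.76 [354. 123.] [ 0.5465 -0.1424  0.076 ]
latch_handle 0.81 [320.4 225.1] [ 0.4572 -0.123   0.102 ]
[ 0.4571719  -0.12363692  0.24851851] [-1.79995350e+02 -2.06249138e-02  6.64403666e+00] 8.4
239 60
```

View pics/v3.png

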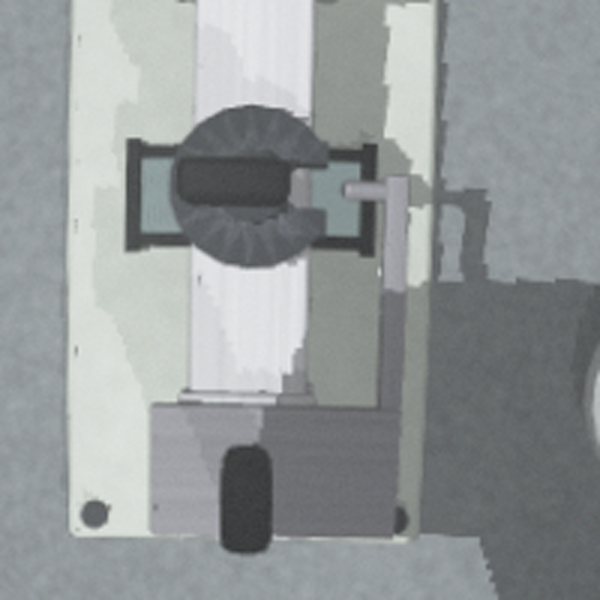

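The notch now faces the tooth; in the crop both are at row 187–188. Next I descend on the paddle.

```bash
python3 -c "
from h import *
print(rows([.4572,-.123,.086],5))"; python3 -m inch '0 0 .1 0 0 .008; 0 0 .2 0 0 .008; 0 0 .3 0 0 .008;0 0 .4 0 0 .008;0 0 .5 0 0 .008; 0 -.002 .54 0 0 .008;0 -.002 .54 0 0 .008'; python3 -m inch '0 0 0 0 0 0;0 0 0 0 0 0;0 0 0 0 0 0;0 0 0 0 0 0;0 0 0 0 0 0;0 0 0 0 0 0;0 0 0 0 0 0;0 0 0 0 0 0;0 0 0 0 0 0;0 0 0 0 0 0' 1;python3 -m inch '0 0 0 0 0 0;0 0 0 0 0 0;0 0 0 0 0 0;0 0 0 0 0 0;0 0 0 0 0 0;0 0 0 0 0 0;0 0 0 0 0 0;0 0 0 0 0 0'
```

```text
[ 0.0007 -0.0024  0.5415 -0.     -0.      0.0072]
clock: 9.33
tool_pos: [0.4547, -0.1233, 0.0835]
orientation: [-180.0, 0.3, 4.9]
force: [-1.0, 0.2, 0.8]
opening: 0.0875
gripper_force: 0.0
clock: 10.17
tool_pos: [0.457, -0.1232, 0.0865]
orientation: [180.0, 0.0, 4.9]
force: [0.4, 0.0, 0.7]
opening: 0.0267
gripper_force: 0.0
clock: 10.83
tool_pos: [0.457, -0.1233, 0.0864]
orientation: [180.0, 0.0, 4.9]
force: [0.9, -2.7, -1.2]
opening: 0.0136
gripper_force: 30.0
```

```bash
python3 -m inch '0 -.007 0 0 0 0;0 -.014 0 0 0 0;0 -.021 0 0 0 0;0 -.028 0 0 0 0;0 -.035 0 0 0 0;0 -.042 0 0 0 0;0 -.045 0 0 0 0;0 -.045 0 0 0 0;0 -.045 0 0 0 0'; python3 -c "
from h import *
o=get_obs(); r=R.from_euler('z',5,degrees=True).inv(); print(r.apply(o['tool_pos']-[.457,-.1233,.0864]),r.apply(o['force']))"
```

```text
clock: 11.58
tool_pos: [0.4558, -0.1113, 0.0866]
orientation: [179.9, 0.0, 5.0]
force: [3.8, -17.6, -5.2]
opening: 0.0141
gripper_force: 30.0
[-0.00019935  0.01206198  0.00016262] [  2.20043283 -17.90238723  -5.21264945]
```

The latch moved the full 12 mm onto its stop. Now I lift in an arc about the hinge.

```bash
python3 -m inch '.0023 0 -.0151 0 -.0083 0; .005 0 -.030 0 -.0167 0; .0082 0 -.045 0 -.025 0; .0117 0 -.0598 0 -.0333 0; .0155 0 -.0746 0 -.0417 0; .0198 0 -.0892 0 -.05 0; .0245 0 -.1037 0 -.0583 0; .0295 0 -.1181 0 -.0667 0; .0349 0 -.1324 0 -.075 0; .0407 0 -.1465 0 -.0833 0'; python3 -c "
from h import *
o=get_obs(); r=R.from_euler('z',5,degrees=True).inv(); print(r.apply(o['tool_pos']-[.457,-.1233,.0864]),r.apply(o['force']))"
```

```text
clock: 12.42
tool_pos: [0.468, -0.1103, 0.1305]
orientation: [179.8, 15.1, 4.9]
force: [2.6, -12.4, -6.2]
opening: 0.0138
gripper_force: 30.0
[0.01213031 0.01203714 0.04412039] [  1.5244251  -12.54789743  -6.1654653 ]
```

```bash
python3 -m inch '.0023 0 -.0151 0 -.0083 0; .005 0 -.030 0 -.0167 0; .0082 0 -.045 0 -.025 0; .0117 0 -.0598 0 -.0333 0; .0155 0 -.0746 0 -.0417 0; .0198 0 -.0892 0 -.05 0; .0245 0 -.1037 0 -.0583 0; .0295 0 -.1181 0 -.0667 0; .0349 0 -.1324 0 -.075 0; .0407 0 -.1465 0 -.0833 0';  python3 -m inch '0 0 0 0 0 0;0 0 0 0 0 0;0 0 0 0 0 0;0 0 0 0 0 0'; python3 - <<'E'
from h import *
o=get_obs(); r=R.from_euler('z',5,degrees=True).inv(); print(r.apply(o['tool_pos']-[.457,-.1233,.0864]),r.apply(o['force']))
ims=[snapshot(c)[150:330,130:530] for c in ("scene","side")]
cv2.imwrite("pics/v4.png",cv2.resize(np.vstack(ims),None,fx=1.6,fy=1.6)[:,:,::-1])
E
```

```text
clock: 13.25
tool_pos: [0.4911, -0.108, 0.1695]
orientation: [179.8, 30.1, 4.9]
force: [1.2, -11.1, -6.2]
opening: 0.0138
gripper_force: 30.0
clock: 13.58
tool_pos: [0.4909, -0.1081, 0.1693]
orientation: [179.8, 30.1, 4.9]
force: [0.9, -11.0, -6.0]
opening: 0.014
gripper_force: 30.0
[0.03513708 0.01222196 0.08286604] [ -0.07325632 -11.00813511  -6.04636465]
```

View pics/v4.png

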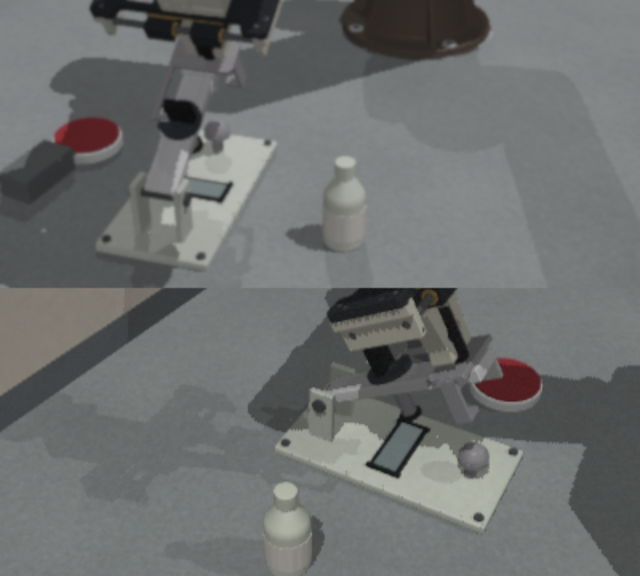

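Both views show the beam up, the ball exposed, the slide in place and the bystanders where they were. The hold is steady, so I'm handing in.

```bash
python3 -c "
from plant import *
print(close_job())"
```

```text
the job is handed in; nothing more can be done
None
```

I turned the lock disc to the tooth, drew the latch fully (12 mm) and lifted the beam; the gripper is holding it still at about 30°, handed in at about 14 s with the other things left alone.

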